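# Set the iris lever to the green mark and trigger the exposure

## Robot

A 6-joint arm with a two-finger parallel gripper is mounted at the origin on the work surface. World frame = base frame: x ahead of the robot, y to its left, z up, the work surface at z = 0. Lengths are in m, angles in rad, forces in N, time in s.
With the tool pointing down it reaches from about 0.375 to 0.825 m from the base axis. Payload 5.5 kg.
Tool frame: the origin (TCP) lies at the very end of the fingers, on their centre line; the grasp point (between the pads) lies 19 mm behind it; z points along the fingers, y is the line along which they close (so a half turn about z gives the same grasp; the last joint's range is limited). The gripper opens to 85 mm and grips with 20 to 120 N. Pads are 22 mm wide; open, the fingers measure 114 mm over their backs; the gripper's body (76 mm by 85 mm) begins 54 mm behind the grasp point. The pads swing forward as they close: fully open they stand 13 mm farther back than shut.
Start: joints at [-1.287, 0.314, -0.047, 1.21, 0, 1.571], TCP at [0.168, -0.576, 0.231] pointing down, gripper open.
Joint ranges: [-2.67, 2.67], [-0.69, 1.73], [-1.03, 1.25], [-2.08, 2.16], [-1.42, 1.45], [-3.14, 3.14]. Speed limits (rad/s): [2.39, 2.39, 3.01, 3.14, 3.14, 3.14].

## Interface

Orientations are given as a rotation vector (axis times angle).
In Python, from bench import robot gives the robot as it stands.
- The arm moves only by the shell command python3 -m jog 'ROWS' [FORCE]. ROWS is JSON, a list of rows, each an object of numbers: "x", "y", "z": the shift along the tool's x, y, z in m; "ax", "ay", "az": the turn, a rotation vector about the tool's x, y, z in rad; "claw": the opening, from -1 (shut) to 1 (fully open). In form: [{"x": .., "y": .., "z": .., "ax": .., "ay": .., "az": .., "claw": ..}, ...]. A call has 1 to 5 rows; each row is the pose to reach, as a shift and turn from the pose commanded when the call began, along the tool's axes at that moment; what a row does not reach only later rows make up. A row lasts 1/12 s, in which the tool goes at most 41.7 mm and 7.16 degrees, less where a joint would pass 70% of its speed; a pose out of reach is approached as far as the arm can. A call with a gripper value outside its range is refused whole. The fingers move at their own pace and stop on an object; FORCE is the grip in N (left out, the last holds). Time passes only in rows, so rows that repeat a pose let the fingers close. It gives the time, the measured TCP pose, the force, the opening and the grip force at its end, in the units of the state.
- robot.get_obs(): the state, without advancing time (a new reading comes with each control period).
- robot.camera(name): name is "scene" or "top" or "wrist"; returns a dict with "color" (400x640x3 uint8, blue, green, red), "z_map" (400x640 float32, m along the optical axis (not along the pixel's ray), 0 where there is no reading), "camera_matrix" (3x3 intrinsics, pixels), "k1" (the pictures are not rectified: a ray, as slopes to the right and down, at radius r is drawn at 1 + k1 r^2 times it, then the intrinsics apply), "T" (4x4, takes a point from camera to world coordinates); the wrist camera has in their place "tool_from_camera" (4x4, takes a point from camera to tool coordinates, whose origin is the TCP and whose axes are the flange's). Camera axes: x right, y down, z forward; pixel columns grow to the right and rows downward; lengths in m; the calibration is good to about 2 mm. A picture is of the moment at which its call begins: read the wrist's pose just before it.
- robot.hand_in(): hands the job in; it is judged then, once.
The state is a dict: "time": time; "joints": joint angles; "qd": joint speeds; "effort": joint torques, N m; "ee_pos": TCP position; "eef_rot": TCP orientation; "ft_force": force on the tool from outside, world axes, zero at the start; "wrist_torque": the same for the moment, N m; "width": finger opening in m; "gripper_force": force on a finger pad.
Only numpy, scipy, OpenCV 4.12 (cv2) and the standard library are available. Lean on these libraries where they do the work, as an engineer would, in place of code of your own. Each camera call takes 0.05 s, during which the arm holds its last target. There are 200 camera calls.

## Task

With the fingertips, gently push the red pin of the yellow iris lever around its arc, without pinching it, until the black line on the lever points at the centre of the green dot (not the blue one). Leave it there, then press the white exposure button on the control pad all the way down and let it come back up. Do not move the objective, the dropper bottle or the slide box.

Things in the scene. Friction and masses are not known exactly. Their poses are not given: they have to be found in the camera images.
- iris_unit: fixed black square housing of the iris diaphragm, 220 x 220 x 55 mm, bolted to the optical table; origin at the centre of its underside, z up. The ring's axis is vertical through the origin. A fan of short white tick lines every 10 degrees, centred on the housing's +x axis, is printed on its flat top (55 mm above the table).
- iris_ring (a joint): angle of the turning iris ring (rad), counter-clockwise from above positive; 0 when the lever points along the housing's +x axis; stops at -1.4 and +1.4. Stays where it is left (dry friction 0.08 N m, so about 1.1 N at the pin; no spring).
- ring_axis (a point): point on the ring's axis, 66 mm above the table; turns with the ring: its x axis points along the lever's black line, z up. The ring is a flat aluminium disc of 104 mm diameter, 8 mm high, on top of the housing (63 mm above the table).
- lever_pin (a point): centre of the top end of the red upright pin on the lever, 101 mm above the table. The pin is 10 mm in diameter and rises 35 mm above the lever; it stands 74 mm from the ring's axis. The lever is a yellow flat bar 12 mm wide, top 66 mm above the table, that ends 82 mm from the axis, with a thin black line along its middle as pointer. Same x axis as the lever.
- green_dot: green round index dot, 18 mm diameter, 4 mm high, fixed on the housing's top beside the lever's path, 83 to 110 mm from the ring's axis, some 43 to 61 degrees to one side of the housing's +x axis; the lever's end passes over it or just short of it. Origin at the centre of its underside. The mark to set.
- blue_dot: blue round index dot of the same size on the other side of the housing's +x axis; not the one to set.
- control_pad: fixed control pad, 150 x 110 x 25 mm, white rim with black face; origin at the centre of its underside; the exposure button stands on it.
- exposure_top (a point): centre of the top face of the round white exposure button (28 mm diameter, on a grey collar), 47 mm above the table when up and 15 mm from the middle of the pad towards its -x edge; pressed straight down.
- exposure (a joint): travel of the exposure button (m): 0 up, 0.006 fully down; counts as pressed beyond 0.004. It springs back; fully down takes 4 N.
- objective: loose silver microscope objective with a blue band, standing on the housing's top, near the edge on the housing's -x side; 32 mm diameter, 50 mm high, origin at the centre of its underside. Leave it alone.
- dropper: loose amber dropper bottle with black cap, 36 mm diameter, 85 mm high, origin at the centre of its underside. Leave it alone.
- slide_box: loose clear box with white lid, 108 x 158 x 64 mm, origin at the centre of its underside. Leave it alone.
Mind the look-alikes: they are no part of the job. Leave any pink or turquoise look-alike of the control_pad alone.

How it is judged:
On the way, in this order (a step that is already met when the one before it is completed fails the run):
1. the lever rests pointing at the green dot (y of green_dot in the frame of ring_axis between -0.006 and 0.006 m and x of green_dot in the frame of ring_axis above 0.03 m and velocity of joint iris_ring between -0.05 and 0.05 rad/s), for 0.3 s.
2. the exposure button is pressed down while the lever points at the green dot (y of green_dot in the frame of ring_axis between -0.006 and 0.006 m and x of green_dot in the frame of ring_axis above 0.03 m and value of joint exposure above 0.004 m), for 0.05 s.
At the end, for the whole second after the job is handed in: The lever's line passes within 6 mm of the green dot's centre and the ring is at rest; the exposure button, pressed at least 4 of its 6 mm after the lever was set, is up again (within 1.5 mm); objective, bottle and box stand within 15 mm of where they stood (all of step 1 and value of joint exposure below 0.0015 m and distance of each of objective, dropper, slide_box from where it was at the start of the episode below 0.015 m and angle between each of objective, dropper, slide_box's own z axis and vertical below 0.2 rad); the robot touches nothing.
It fails at once if the iris lever or ring is pinched or pushed roughly (over 20 N) (contact force between the fingers and iris_ring above 20 N).
It fails at once if the objective, bottle or box is shifted, lifted or tipped (distance of any of objective, dropper, slide_box from where it was at the start of the episode above 0.015 m or angle between any of objective, dropper, slide_box's own z axis and vertical above 0.2 rad).
It also fails if it takes over 56 s, if anything falls off the work surface, if the arm or the gripper's body presses on something with over 40 N, if the wrist force passes 120 N, or if a joint passes its speed limit or range.

## Working session

There is one attempt and no reset: what is moved stays moved. The work goes in short steps, Python scripts to look and compute and a shell command to move; the robot and the scene stay as the last step left them, time stands still between calls to the robot, and variables do not carry over. Pictures are saved under pics/ and viewed, at most 10 in all, crops included, and the job is handed in when it is done.

```bash
mkdir -p pics
cat > h.py <<'E'
import numpy as np, cv2
from bench import robot
def pt(c,u,v,z=None):
    K=c["camera_matrix"]; d=np.array([(u-K[0,2])/K[0,0],(v-K[1,2])/K[1,1]]); s=d.copy()
    for _ in range(20): s=d/(1+c["k1"]*(s@s))
    T=c["T"]; r=T[:3,:3]@np.array([s[0],s[1],1]); o=T[:3,3]
    k=(z-o[2])/r[2] if z is not None else c["z_map"][int(round(v)),int(round(u))]
    return o+k*r
E
python3 - <<'E'
from h import *
o=robot.get_obs(); print(o)
ims=[]
for n in("top","scene"):
    c=robot.camera(n); np.save(f"{n}.npy",c,allow_pickle=True); cv2.imwrite(f"pics/{n}0.png",c["color"]); print(n,c["T"],c["camera_matrix"])
E
```

```text
{'time': 0.0, 'joints': array([-1.28702051e+00,  3.14240149e-01, -4.80775174e-02,  1.21020555e+00,
       -2.71407724e-05,  1.57081101e+00]), 'qd': array([ 0.00048085, -0.00022734,  0.00055969,  0.0008102 , -0.00122992,
        0.00156887]), 'effort': array([ 8.63181922e-04, -5.39586353e+01,  3.39754307e+01,  1.93215214e-02,
        1.88296760e-06, -8.69518772e-06]), 'ee_pos': array([ 0.16781789, -0.57544684,  0.23042679]), 'eef_rot': array([-3.10833679e+00, -4.43995852e-01,  4.25587095e-04]), 'ft_force': array([-0.42830857,  0.50458154,  0.23672236]), 'wrist_torque': array([ 0.02930174, -0.01137475,  0.02836015]), 'gripper_force': 0.0, 'width': 0.08568037770168882}
top [[ 1.42395869e-02 -9.99344297e-01  3.32897827e-02  4.64490279e-01]
 [-9.99897119e-01 -1.42892016e-02 -1.25294306e-03  4.52863722e-03]
 [ 1.72780592e-03 -3.32685164e-02 -9.99444956e-01  1.25341344e+00]
 [ 0.00000000e+00  0.00000000e+00  0.00000000e+00  1.00000000e+00]] [[393.864357     0.         322.26335843]
 [  0.         393.864357   196.77294024]
 [  0.           0.           1.        ]]
scene [[-0.78120072  0.35069372 -0.51646815  1.05862124]
 [ 0.62396512  0.46489388 -0.62812515  0.61140633]
 [ 0.01982334 -0.81294993 -0.58199609  0.67110026]
 [ 0.          0.          0.          1.        ]] [[398.72391925   0.         315.55243908]
 [  0.         398.72391925 194.10703002]
 [  0.           0.           1.        ]]
```

View pics/top0.png

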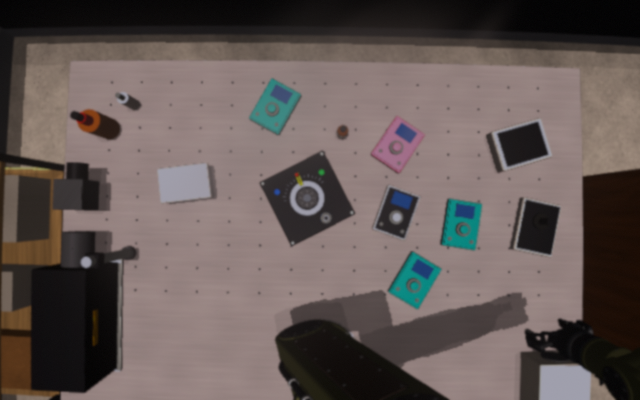

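View pics/scene0.png

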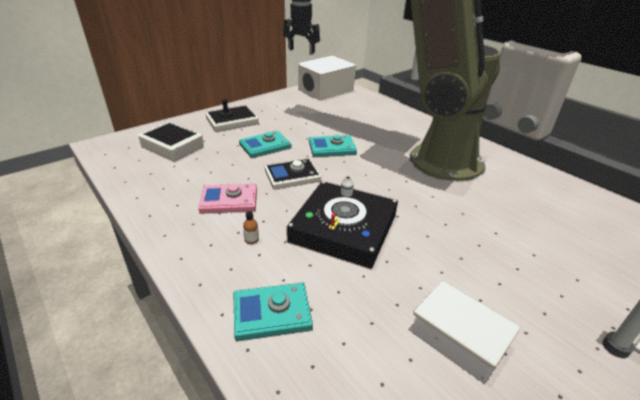

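The top view shows the housing at about (307,197), with the green dot at (321,172), blue dot at (277,192), lever at (298,180) and objective at (326,217). The real pad (white rim, black face) is at (396,211) with its button at (396,217), and the dropper is at (343,131).

```bash
cat > m.py <<'E'
from h import *
c=np.load("top.npy",allow_pickle=True).item(); im=c["color"]; hsv=cv2.cvtColor(im,cv2.COLOR_BGR2HSV)
def cen(lo,hi,box,z,name):
    m=cv2.inRange(hsv,lo,hi); b=np.zeros_like(m); x0,y0,x1,y1=box; b[y0:y1,x0:x1]=m[y0:y1,x0:x1]
    n,l,s,ct=cv2.connectedComponentsWithStats(b)
    if n<2: print(name,"none"); return
    i=1+s[1:,4].argmax(); p=pt(c,*ct[i],z); print(name,s[i],ct[i].round(1),p.round(4),"zmap",pt(c,*ct[i]).round(3)); return p
box=(255,145,360,250)
g=cen((50,100,60),(75,255,255),box,.059,"green")
b=cen((105,120,60),(130,255,255),box,.059,"blue")
r=cen((0,130,80),(8,255,255),box,.10,"red")
y=cen((20,110,80),(35,255,255),box,.066,"yellow")
w=cen((0,0,120),(180,70,255),(285,178,322,216),.063,"ring")
bt=cen((0,0,150),(180,60,255),(386,208,406,228),.047,"button")
# housing outline
m=cv2.inRange(im,(0,0,0),(75,75,75)); q=np.zeros_like(m); q[145:250,255:360]=m[145:250,255:360]
k=cv2.findContours(q,0,2)[0]; k=max(k,key=cv2.contourArea); k=cv2.convexHull(k)
P=np.array([pt(c,*p[0],.055)[:2] for p in k],np.float32); print("housing",cv2.minAreaRect(P))
q=np.zeros_like(m); q[180:245,370:424]=m[180:245,370:424]
k=max(cv2.findContours(q,0,2)[0],key=cv2.contourArea);P=np.array([pt(c,*p[0],.025)[:2] for p in k],np.float32); print("pad face",cv2.minAreaRect(P))
for n,u,v,z in(("obj",326,217,.105),("dropper",343,131,.085)): print(n,pt(c,u,v,z),pt(c,u,v))
cv2.imwrite("pics/c1.png",cv2.resize(im[140:255,250:425],None,fx=4.5,fy=4.5,interpolation=cv2.INTER_CUBIC))
E
python3 m.py
```

```text
green [318 169   7   7  36] [321.  171.9] [0.5798 0.0079 0.059 ] zmap [0.58  0.008 0.056]
blue [274 189   6   6  32] [276.5 191.5] [0.5183 0.1422 0.059 ] zmap [0.518 0.142 0.061]
red [295 173   4   4  11] [296.1 174.2] [0.5682 0.0809 0.1   ] zmap [0.568 0.081 0.1  ]
yellow [296 175   6  10  39] [298.8 179.7] [0.5547 0.0747 0.066 ] zmap [0.555 0.075 0.064]
ring [290 181  32  34 424] [305.9 198.1] [0.4996 0.0525 0.063 ] zmap [0.5   0.052 0.064]
button [393 214   7   7  41] [396.2 217. ] [ 0.4459 -0.2247  0.047 ] zmap [ 0.446 -0.225  0.043]
housing ((0.5000280737876892, 0.04992230236530304), (0.21487511694431305, 0.21494612097740173), 27.830556869506836)
pad face ((0.4599734842777252, -0.22997719049453735), (0.09383901953697205, 0.13245636224746704), 70.63973999023438)
obj [ 0.44395189 -0.0086338   0.105     ] [ 0.44391562 -0.00865705  0.10297197]
dropper [ 0.70105162 -0.05613261  0.085     ] [ 0.70304829 -0.05664462  0.07513814]
```

View pics/c1.png

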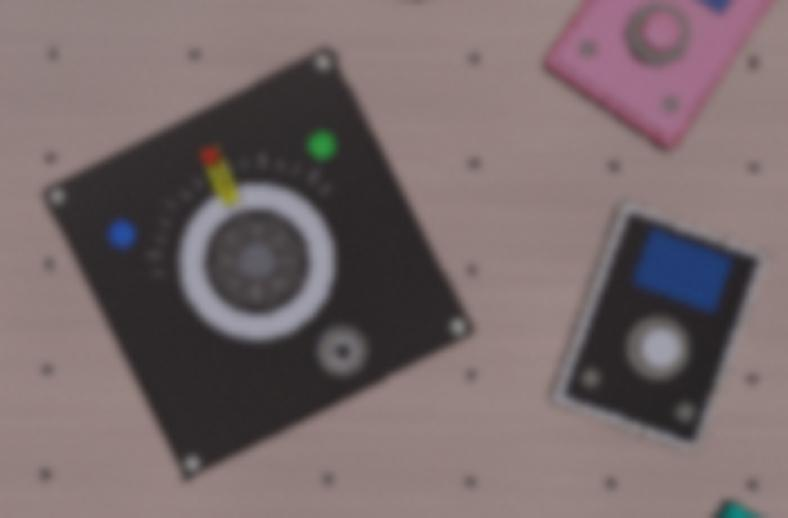

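The picture confirms that the dots, lever (24° in world), housing (27.8°) and pad all match the given geometry. Target lever angle is about -28° in world. I'll push along world -y with closed fingers, tool x along world x.

```bash
python3 -m jog '[{"x":0.03,"y":-0.03,"z":-0.01,"az":0.1,"claw":-1},{"x":0.057,"y":-0.057,"z":-0.01,"az":0.2,"claw":-1},{"x":0.085,"y":-0.085,"z":-0.01,"az":0.284,"claw":-1},{"x":0.113,"y":-0.113,"z":-0.01,"az":0.284,"claw":-1},{"x":0.141,"y":-0.143,"z":-0.01,"az":0.284,"claw":-1}]' 20
```

```text
validation failed for argument at $[0]...
```

```bash
python3 -m jog '[{"x":0.03,"y":-0.03,"z":-0.01,"ax":0,"ay":0,"az":0.1,"claw":-1},{"x":0.057,"y":-0.057,"z":-0.01,"ax":0,"ay":0,"az":0.2,"claw":-1},{"x":0.085,"y":-0.085,"z":-0.01,"ax":0,"ay":0,"az":0.284,"claw":-1},{"x":0.113,"y":-0.113,"z":-0.01,"ax":0,"ay":0,"az":0.284,"claw":-1},{"x":0.141,"y":-0.143,"z":-0.01,"ax":0,"ay":0,"az":0.284,"claw":-1}]' 20
```

```text
time: 0.52
ee_pos: [0.2637, -0.3976, 0.2409]
eef_rot: [-3.141, 0.002, 0.0]
ft_force: [1.6, 0.4, 1.1]
width: 0.0258
gripper_force: 0.0
```

```bash
for i in 1; do python3 -m jog '[{"x":0.02,"y":-0.035,"z":0,"ax":0,"ay":0,"az":0,"claw":-1},{"x":0.04,"y":-0.07,"z":0,"ax":0,"ay":0,"az":0,"claw":-1},{"x":0.06,"y":-0.105,"z":0,"ax":0,"ay":0,"az":0,"claw":-1},{"x":0.08,"y":-0.14,"z":0,"ax":0,"ay":0,"az":0,"claw":-1},{"x":0.1,"y":-0.175,"z":0,"ax":0,"ay":0,"az":0,"claw":-1}]'; done
python3 -m jog '[{"x":0.02,"y":-0.035,"z":0,"ax":0,"ay":0,"az":0,"claw":-1},{"x":0.04,"y":-0.07,"z":0,"ax":0,"ay":0,"az":0,"claw":-1},{"x":0.06,"y":-0.105,"z":0,"ax":0,"ay":0,"az":0,"claw":-1},{"x":0.08,"y":-0.14,"z":0,"ax":0,"ay":0,"az":0,"claw":-1},{"x":0.1,"y":-0.175,"z":0,"ax":0,"ay":0,"az":0,"claw":-1}]'
python3 -m jog '[{"x":0.02,"y":-0.035,"z":0,"ax":0,"ay":0,"az":0,"claw":-1},{"x":0.04,"y":-0.07,"z":0,"ax":0,"ay":0,"az":0,"claw":-1},{"x":0.06,"y":-0.105,"z":0,"ax":0,"ay":0,"az":0,"claw":-1},{"x":0.08,"y":-0.14,"z":0,"ax":0,"ay":0,"az":0,"claw":-1},{"x":0.105,"y":-0.18,"z":0,"ax":0,"ay":0,"az":0,"claw":-1}]'
```

```text
time: 0.93
ee_pos: [0.3636, -0.2224, 0.2412]
eef_rot: [-3.142, 0.001, 0.0]
ft_force: [-0.1, -1.2, 0.6]
width: -0.0001
gripper_force: 0.0
time: 1.35
ee_pos: [0.4637, -0.0473, 0.2412]
eef_rot: [3.141, 0.0, -0.0]
ft_force: [0.5, -0.6, -0.2]
width: -0.0001
gripper_force: 0.0
time: 1.77
ee_pos: [0.5512, 0.0403, 0.2407]
eef_rot: [-3.11, -0.086, 0.004]
ft_force: [-0.2, -0.2, 1.1]
width: 0.0001
gripper_force: 0.0
```

```bash
python3 -c "
from bench import robot
o=robot.get_obs();print(o['joints'].round(3),o['ee_pos'],o['eef_rot'])"
python3 -m jog '[{"x":0.005,"y":-0.03,"z":0,"ax":0,"ay":0,"az":0.03,"claw":-1},{"x":0.012,"y":-0.06,"z":0,"ax":0,"ay":0,"az":0.055,"claw":-1},{"x":0.012,"y":-0.09,"z":0,"ax":0,"ay":0,"az":0.055,"claw":-1},{"x":0.012,"y":-0.09,"z":0,"ax":0,"ay":0,"az":0.055,"claw":-1},{"x":0.012,"y":-0.09,"z":0,"ax":0,"ay":0,"az":0.055,"claw":-1}]'
python3 -c "
from bench import robot
o=robot.get_obs();print(o['joints'].round(3),o['ee_pos'],o['eef_rot'])"
```

```text
[ 0.055  0.222 -0.146  1.204  0.031  3.141] [0.55119653 0.04027067 0.24074765] [-3.10984052 -0.08645808  0.00409319]
time: 2.18
ee_pos: [0.5616, 0.0568, 0.2441]
eef_rot: [-3.074, -0.097, 0.009]
ft_force: [1.0, -0.6, -0.8]
width: -0.0001
gripper_force: 0.0
[ 0.062  0.245 -0.111  1.219  0.066  3.141] [0.56162981 0.05679005 0.24409813] [-3.07400566 -0.09661002  0.00919858]
```

Joint 6 is at its range end. I'll turn the wrist back 90° instead and push with the fingers' side (tool -x).

```bash
python3 -m jog '[{"x":0,"y":0,"z":0,"ax":0,"ay":0,"az":-0.12,"claw":-1},{"x":0,"y":-0.01,"z":0,"ax":0,"ay":0,"az":-0.24,"claw":-1},{"x":0,"y":-0.02,"z":0,"ax":0,"ay":0,"az":-0.36,"claw":-1},{"x":0,"y":-0.03,"z":0,"ax":0,"ay":0,"az":-0.48,"claw":-1},{"x":0,"y":-0.04,"z":0,"ax":0,"ay":0,"az":-0.6,"claw":-1}]'
python3 -m jog '[{"x":0,"y":0,"z":0,"ax":0,"ay":0,"az":-0.12,"claw":-1},{"x":0,"y":0,"z":0,"ax":0,"ay":0,"az":-0.24,"claw":-1},{"x":0,"y":0,"z":0,"ax":0,"ay":0,"az":-0.36,"claw":-1},{"x":0,"y":0,"z":0,"ax":0,"ay":0,"az":-0.48,"claw":-1},{"x":0,"y":0,"z":0,"ax":0,"ay":0,"az":-0.6,"claw":-1}]'
cat > g.py <<'E'
import sys
from h import *
from scipy.spatial.transform import Rotation as R
o=robot.get_obs(); M=R.from_rotvec(o["eef_rot"]); D=R.from_matrix(np.array([[0,1,0],[1,0,0],[0,0,-1.]]))
print(o["joints"].round(3),o["ee_pos"].round(4)); print("turn",(M.inv()*D).as_rotvec().round(3))
if len(sys.argv)>3: print("shift",M.inv().apply(np.array(sys.argv[1:4],float)-o["ee_pos"]).round(4))
E
python3 g.py 0.57 0.13 0.18
```

```text
time: 2.6
ee_pos: [0.559, 0.0968, 0.247]
eef_rot: [-2.907, -1.009, -0.022]
ft_force: [0.8, -0.4, -0.1]
width: 0.0002
gripper_force: 0.0
time: 3.02
ee_pos: [0.5591, 0.0965, 0.2469]
eef_rot: [-2.484, -1.828, -0.051]
ft_force: [-0.7, -0.1, -0.4]
width: 0.0002
gripper_force: 0.0
[ 0.132  0.245 -0.105  1.22   0.066  2.005] [0.5591 0.0965 0.2469]
turn [-0.017 -0.064 -0.302]
shift [0.0311 0.0023 0.0689]
```

```bash
python3 -m jog '[{"x":0.01,"y":0,"z":0.02,"ax":-0.006,"ay":-0.02,"az":-0.1,"claw":-1},{"x":0.02,"y":0,"z":0.045,"ax":-0.012,"ay":-0.04,"az":-0.2,"claw":-1},{"x":0.031,"y":0.002,"z":0.069,"ax":-0.017,"ay":-0.064,"az":-0.302,"claw":-1},{"x":0.031,"y":0.002,"z":0.069,"ax":-0.017,"ay":-0.064,"az":-0.302,"claw":-1},{"x":0.031,"y":0.002,"z":0.069,"ax":-0.017,"ay":-0.064,"az":-0.302,"claw":-1}]'
python3 g.py 0.57 0.115 0.082
python3 - <<'E'
from h import *
c=robot.camera("wrist"); cv2.imwrite("pics/w1.png",c["color"])
E
```

```text
time: 3.43
ee_pos: [0.5689, 0.1303, 0.1786]
eef_rot: [-2.226, -2.213, 0.005]
ft_force: [0.2, -0.1, 0.7]
width: 0.0003
gripper_force: 0.0
[ 0.225  0.312 -0.172  1.092  0.     1.802] [0.5689 0.1303 0.1786]
turn [-0.004  0.    -0.006]
shift [-0.0153  0.0016  0.0966]
```

View pics/w1.png

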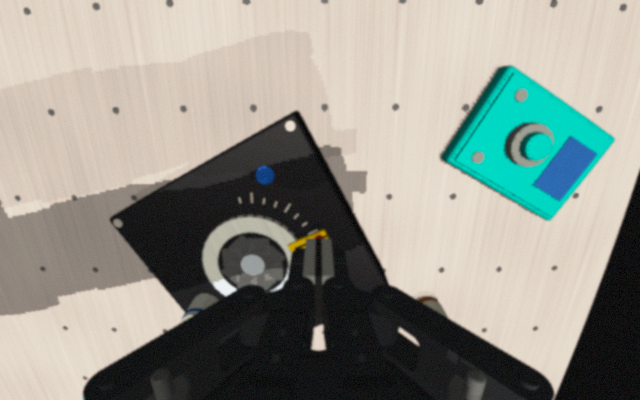

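The wrist view shows the lever and pin at about (315,238), next to the fingertips at about (318,245). I'll check the geometry numerically before descending.

```bash
cat > w.py <<'E'
from h import *
from scipy.spatial.transform import Rotation as R
def wrist():
    o=robot.get_obs(); c=robot.camera("wrist"); T=np.eye(4); T[:3,:3]=R.from_rotvec(o["eef_rot"]).as_matrix(); T[:3,3]=o["ee_pos"]; c["T"]=T@c["tool_from_camera"]; return c
def proj(c,p):
    q=np.linalg.inv(c["T"])@np.r_[p,1]; s=q[:2]/q[2]; s=s*(1+c["k1"]*(s@s)); K=c["camera_matrix"]; return K[:2,:2]@s+K[:2,2]
E
python3 - <<'E'
from w import *
c=wrist(); print(c["T"].round(3)); o=robot.get_obs()
for n,p in(("tcp",o["ee_pos"]),("pin",[.568,.081,.101]),("blue",[.518,.142,.059]),("ax",[.5,.0505,.063])): print(n,proj(c,np.array(p)).round())
hsv=cv2.cvtColor(c["color"],cv2.COLOR_BGR2HSV)
m=cv2.inRange(hsv,(105,150,60),(125,255,255))[150:200,240:290]; v,u=np.nonzero(m); print(pt(c,u.mean()+240,v.mean()+150,.059))
m=cv2.inRange(hsv,(0,150,60),(10,255,255))[200:280,280:360]; v,u=np.nonzero(m); print(len(u),u.mean()+280,v.mean()+200,pt(c,u.mean()+280,v.mean()+200,.1) )
E
```

```text
[[ 1.    -0.007 -0.004  0.571]
 [-0.008 -0.946 -0.324  0.214]
 [-0.002  0.324 -0.946  0.323]
 [ 0.     0.     0.     1.   ]]
tcp [319. 255.]
pin [316. 256.]
blue [262. 175.]
ax [250. 263.]
[0.51930301 0.14292997 0.059     ]
20 317.95 237.0 [0.56968051 0.09885294 0.1       ]
```

```bash
python3 -m jog '[{"x":-0.003,"y":0.001,"z":0.03,"ax":0,"ay":0,"az":-0.006,"claw":-1},{"x":-0.006,"y":0.001,"z":0.06,"ax":0,"ay":0,"az":-0.006,"claw":-1},{"x":-0.012,"y":0.001,"z":0.085,"ax":0,"ay":0,"az":-0.006,"claw":-1},{"x":-0.012,"y":0.001,"z":0.096,"ax":0,"ay":0,"az":-0.006,"claw":-1},{"x":-0.012,"y":0.001,"z":0.096,"ax":0,"ay":0,"az":-0.006,"claw":-1}]'
python3 -m jog '[{"x":-0.006,"y":0,"z":0,"ax":0,"ay":0,"az":0,"claw":-1},{"x":-0.012,"y":0,"z":0,"ax":0,"ay":0,"az":0,"claw":-1},{"x":-0.017,"y":0,"z":0,"ax":0,"ay":0,"az":0,"claw":-1},{"x":-0.022,"y":0,"z":0,"ax":0,"ay":0,"az":0,"claw":-1},{"x":-0.027,"y":0,"z":0,"ax":0,"ay":0,"az":0,"claw":-1}]'
python3 - <<'E'
from w import *
o=robot.get_obs(); print(o["ee_pos"],o["ft_force"])
a=wrist()["color"]; b=robot.camera("top")["color"][140:255,250:425]
b=cv2.resize(b,(608,400),interpolation=cv2.INTER_CUBIC)
cv2.imwrite("pics/p2.png",cv2.resize(np.vstack([a[100:340,:608],b]),None,fx=.9,fy=.9))
E
```

```text
time: 3.95
ee_pos: [0.5698, 0.1172, 0.0823]
eef_rot: [-2.221, -2.218, 0.005]
ft_force: [-0.2, -0.2, -0.4]
width: 0.0002
gripper_force: 0.0
time: 4.37
ee_pos: [0.5727, 0.0914, 0.0849]
eef_rot: [2.221, 2.222, 0.004]
ft_force: [0.9, 3.1, -0.1]
width: -0.0001
gripper_force: 1.1
[0.57265321 0.09136262 0.08494584] [ 0.94585663  3.11875678 -0.13031727]
```

View pics/p2.png

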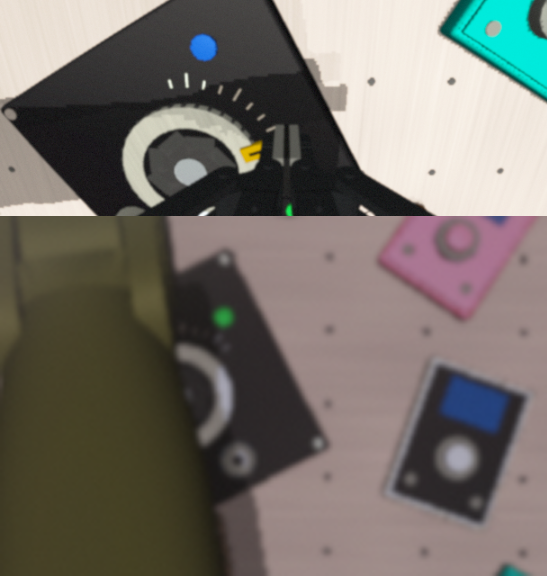

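```bash
python3 -m jog '[{"x":-0.005,"y":-0.001,"z":0,"ax":0,"ay":0,"az":0,"claw":-1},{"x":-0.01,"y":-0.001,"z":0,"ax":0,"ay":0,"az":0,"claw":-1},{"x":-0.015,"y":-0.001,"z":0,"ax":0,"ay":0,"az":0,"claw":-1},{"x":-0.02,"y":-0.001,"z":0,"ax":0,"ay":0,"az":0,"claw":-1},{"x":-0.025,"y":-0.001,"z":0,"ax":0,"ay":0,"az":0,"claw":-1}]'; python3 g.py
```

```text
time: 4.88
ee_pos: [0.5703, 0.0658, 0.0836]
eef_rot: [-2.22, -2.222, 0.001]
ft_force: [0.9, 1.3, 1.1]
width: 0.0001
gripper_force: 0.7
[ 0.115  0.366 -0.326  0.879  0.     1.685] [0.5703 0.0658 0.0836]
turn [-0.001 -0.     0.001]
```

```bash
python3 -m jog '[{"x":-0.005,"y":0,"z":0,"ax":0,"ay":0,"az":0,"claw":-1},{"x":-0.01,"y":0,"z":0,"ax":0,"ay":0,"az":0,"claw":-1},{"x":-0.015,"y":0,"z":0,"ax":0,"ay":0,"az":0,"claw":-1},{"x":-0.02,"y":0,"z":0,"ax":0,"ay":0,"az":0,"claw":-1},{"x":-0.025,"y":0,"z":0,"ax":0,"ay":0,"az":0,"claw":-1}]'
python3 - <<'E'
from w import *
o=robot.get_obs(); print(o["ee_pos"],o["ft_force"])
c=wrist(); a=c["color"]; np.save("w3.npy",c,allow_pickle=True)
t=robot.camera("top"); b=t["color"][140:255,250:425]
b=cv2.resize(b,(608,400),interpolation=cv2.INTER_CUBIC)
cv2.imwrite("pics/p3.png",cv2.resize(np.vstack([a[100:300,:608],b]),None,fx=.95,fy=.95))
E
```

```text
time: 5.3
ee_pos: [0.5694, 0.0408, 0.0832]
eef_rot: [-2.219, -2.221, 0.002]
ft_force: [-0.6, 2.1, -0.8]
width: -0.0003
gripper_force: 0.9
[0.56942326 0.04084218 0.0831511 ] [-0.60087095  2.08462414 -0.78255432]
```

View pics/p3.png

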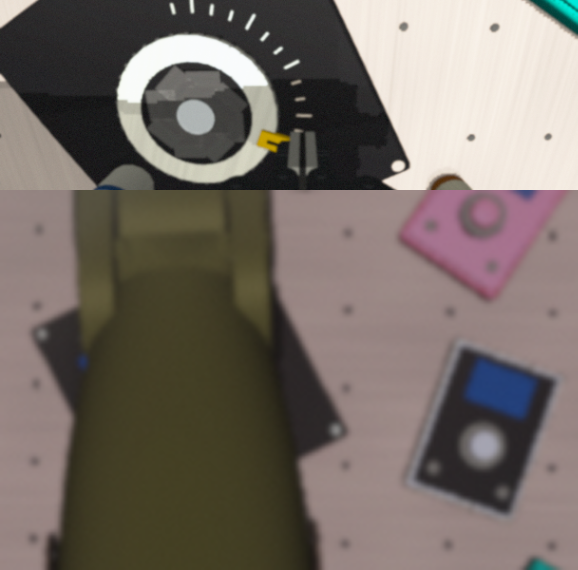

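Wrist view: the lever sits at about (283,245) in the full frame, just ahead of the fingertip, and is following the push (about -20°). I'll push 7 mm more, back off, and look from above.

```bash
python3 -m jog '[{"x":-0.003,"y":0,"z":0,"ax":0,"ay":0,"az":0,"claw":-1},{"x":-0.006,"y":0,"z":0,"ax":0,"ay":0,"az":0,"claw":-1},{"x":-0.007,"y":0,"z":0,"ax":0,"ay":0,"az":0,"claw":-1},{"x":-0.007,"y":0,"z":0,"ax":0,"ay":0,"az":0,"claw":-1},{"x":-0.007,"y":0,"z":0,"ax":0,"ay":0,"az":0,"claw":-1}]'; python3 g.py
python3 -m jog '[{"x":0.015,"y":0,"z":0,"ax":0,"ay":0,"az":0,"claw":-1},{"x":0.035,"y":0,"z":-0.02,"ax":0,"ay":0,"az":0,"claw":-1},{"x":0.04,"y":0,"z":-0.06,"ax":0,"ay":0,"az":0,"claw":-1},{"x":0.02,"y":0,"z":-0.095,"ax":0,"ay":0,"az":0,"claw":-1},{"x":-0.01,"y":0,"z":-0.12,"ax":0,"ay":0,"az":0,"claw":-1}]'
python3 -m jog '[{"x":-0.04,"y":0,"z":0,"ax":0,"ay":0,"az":0,"claw":-1},{"x":-0.08,"y":0,"z":0,"ax":0,"ay":0,"az":0,"claw":-1},{"x":-0.11,"y":0,"z":0,"ax":0,"ay":0,"az":0,"claw":-1},{"x":-0.11,"y":0,"z":0,"ax":0,"ay":0,"az":0,"claw":-1},{"x":-0.11,"y":0,"z":0,"ax":0,"ay":0,"az":0,"claw":-1}]'
python3 - <<'E'
from w import *
c=wrist(); np.save("w4.npy",c,allow_pickle=True); cv2.imwrite("pics/p4.png",c["color"])
for n,p in(("green",[.58,.008,.059]),("pin",[.565,.018,.101]),("ax",[.5,.0505,.063])): print(n,proj(c,np.array(p)).round())
E
```

```text
time: 5.82
ee_pos: [0.5706, 0.0341, 0.0837]
eef_rot: [-2.221, -2.222, 0.001]
ft_force: [0.5, -0.2, -0.7]
width: 0.0002
gripper_force: 0.0
[ 0.06   0.362 -0.333  0.877 -0.     1.63 ] [0.5706 0.0341 0.0837]
turn [-0.     0.     0.001]
time: 6.23
ee_pos: [0.5718, 0.0262, 0.2069]
eef_rot: [2.214, 2.226, 0.004]
ft_force: [0.4, 0.4, -0.8]
width: 0.0
gripper_force: 0.0
time: 6.65
ee_pos: [0.5706, -0.0873, 0.2037]
eef_rot: [-2.224, -2.219, 0.001]
ft_force: [0.2, -0.2, 0.3]
width: -0.0002
gripper_force: 0.0
green [328.  80.]
pin [310.  64.]
ax [236.  29.]
```

View pics/p4.png

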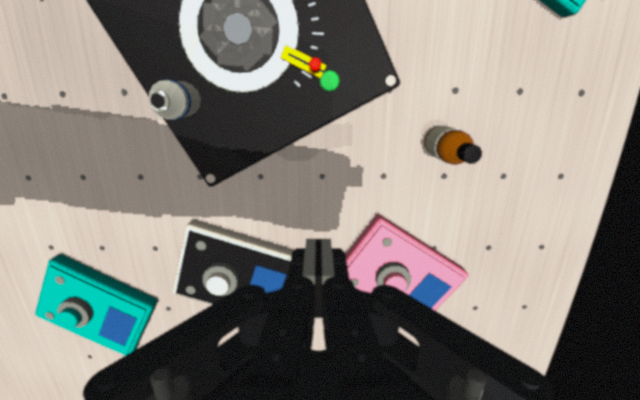

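The view is clear: lever from (287,54) to (325,72), red pin at (316,64), green dot at (330,80), and the ring centre at about (238,28). Now I'll measure the offset.

```bash
cat > lev.py <<'E'
from w import *
def meas(c):
    hsv=cv2.cvtColor(c["color"],cv2.COLOR_BGR2HSV)
    def big(lo,hi,mn=1):
        n,l,s,ct=cv2.connectedComponentsWithStats(cv2.inRange(hsv,lo,hi)[:120,150:420].copy()); i=1+s[1:,4].argmax(); print(s[i]); return ct[i]+[150,0],l==i
    g=pt(c,*big((50,120,60),(72,255,255))[0],.059)
    r=pt(c,*big((0,150,80),(8,255,255))[0],.099)
    m=cv2.inRange(hsv,(20,120,80),(35,255,255))[:120,150:420]; v,u=np.nonzero(m)
    Y=np.array([pt(c,a+150,b,.066)[:2] for a,b in zip(u,v)],np.float32); vx,vy,x0,y0=cv2.fitLine(Y,cv2.DIST_HUBER,0,.01,.01).ravel()
    w=cv2.inRange(hsv,(0,0,165),(180,60,255)); w[:,:175]=0; w[:,302:]=0; w[95:]=0
    k=max(cv2.findContours(w,0,1)[0],key=len); W=np.array([pt(c,*p[0],.063)[:2] for p in k if p[0][1]>1],np.float32)
    e=cv2.fitEllipse(cv2.convexHull(W)); A=np.array(e[0]); print("ring",e)
    print("g",g,"pin",r,"r",np.linalg.norm(r[:2]-A),np.linalg.norm(g[:2]-A))
    an=lambda d:np.degrees(np.arctan2(d[1],d[0]))
    print("deg green",an(g[:2]-A),"pin",an(r[:2]-A),"yellow line",an([vx,vy]),"axis-yellow",an(Y.mean(0)-A))
if __name__=="__main__":
    import sys; meas(np.load(sys.argv[1],allow_pickle=True).item())
E
python3 lev.py w4.npy
```

```text
[169  69  21  23 344]
[159  57  13  15 124]
ring ((0.5018532872200012, 0.05028671398758888), (0.10254040360450745, 0.1029384583234787), 77.2798843383789)
g [0.58170181 0.00778168 0.059     ] pin [0.5688153  0.01864263 0.099     ] r 0.07406253731183825 0.0904569766289265
deg green -28.027307008719866 pin -25.293900222021165 yellow line -26.593075 axis-yellow -25.58819878232833
```

Radii (74.1 and 90.5 mm) and ring diameter (103 mm) check out. The lever is at -25.4°, the dot at -28.0°, so 3 mm more of push (TCP y 0.034→0.031) centres it.

```bash
python3 -m jog '[{"x":0.04,"y":0,"z":0,"ax":0,"ay":0,"az":0,"claw":-1},{"x":0.08,"y":0,"z":0,"ax":0,"ay":0,"az":0,"claw":-1},{"x":0.12,"y":0,"z":0,"ax":0,"ay":0,"az":0,"claw":-1},{"x":0.157,"y":0,"z":0,"ax":0,"ay":0,"az":0,"claw":-1},{"x":0.157,"y":0,"z":0.02,"ax":0,"ay":0,"az":0,"claw":-1}]'
python3 -m jog '[{"x":0,"y":0,"z":0.03,"ax":0,"ay":0,"az":0,"claw":-1},{"x":0,"y":0,"z":0.06,"ax":0,"ay":0,"az":0,"claw":-1},{"x":0,"y":0,"z":0.09,"ax":0,"ay":0,"az":0,"claw":-1},{"x":0,"y":0,"z":0.1,"ax":0,"ay":0,"az":0,"claw":-1},{"x":0,"y":0,"z":0.1,"ax":0,"ay":0,"az":0,"claw":-1}]'
python3 g.py 0.57 0.031 0.083
```

```text
time: 7.12
ee_pos: [0.5725, 0.0793, 0.187]
eef_rot: [2.211, 2.23, 0.011]
ft_force: [0.4, -0.6, -0.4]
width: 0.0001
gripper_force: 0.0
time: 7.53
ee_pos: [0.5675, 0.0723, 0.0808]
eef_rot: [-2.215, -2.221, 0.008]
ft_force: [-0.3, 0.2, 0.6]
width: -0.0002
gripper_force: 0.0
[ 0.126  0.37  -0.328  0.88   0.     1.695] [0.5675 0.0723 0.0808]
turn [-0.007  0.     0.003]
shift [-0.0413  0.0024 -0.0022]
```

```bash
python3 -m jog '[{"x":-0.01,"y":0,"z":-0.002,"ax":0,"ay":0,"az":0,"claw":-1},{"x":-0.018,"y":0,"z":-0.002,"ax":0,"ay":0,"az":0,"claw":-1},{"x":-0.024,"y":0.002,"z":-0.002,"ax":0,"ay":0,"az":0,"claw":-1},{"x":-0.03,"y":0.002,"z":-0.002,"ax":0,"ay":0,"az":0,"claw":-1},{"x":-0.03,"y":0.002,"z":-0.002,"ax":0,"ay":0,"az":0,"claw":-1}]'
python3 -c "
import numpy as np
from bench import robot
print(robot.get_obs()['ee_pos'])"
```

```text
time: 7.95
ee_pos: [0.5734, 0.0397, 0.0869]
eef_rot: [2.222, 2.219, 0.001]
ft_force: [1.4, -0.1, -0.4]
width: 0.0001
gripper_force: 0.0
[0.57336413 0.03974774 0.08689331]
```

```bash
python3 -m jog '[{"x":-0.003,"y":0,"z":0,"ax":0,"ay":0,"az":0,"claw":-1},{"x":-0.004,"y":0,"z":0,"ax":0,"ay":0,"az":0,"claw":-1},{"x":-0.005,"y":0,"z":0,"ax":0,"ay":0,"az":0,"claw":-1},{"x":-0.005,"y":0,"z":0,"ax":0,"ay":0,"az":0,"claw":-1},{"x":-0.005,"y":0,"z":0,"ax":0,"ay":0,"az":0,"claw":-1}]'; python3 g.py 0.57 0.031 0.083
```

```text
time: 8.37
ee_pos: [0.5722, 0.0364, 0.0855]
eef_rot: [-2.22, -2.222, 0.001]
ft_force: [-0.9, -0.3, -0.5]
width: 0.0001
gripper_force: 0.0
[ 0.063  0.364 -0.326  0.883  0.     1.633] [0.5722 0.0364 0.0855]
turn [-0.001 -0.     0.001]
shift [-0.0054 -0.0022  0.0025]
```

```bash
python3 -m jog '[{"x":-0.002,"y":0,"z":0,"ax":0,"ay":0,"az":0,"claw":-1},{"x":-0.004,"y":0,"z":0,"ax":0,"ay":0,"az":0,"claw":-1},{"x":-0.0055,"y":0,"z":0,"ax":0,"ay":0,"az":0,"claw":-1},{"x":-0.0055,"y":0,"z":0,"ax":0,"ay":0,"az":0,"claw":-1},{"x":-0.0055,"y":0,"z":0,"ax":0,"ay":0,"az":0,"claw":-1}]'; python3 g.py 0.57 0.031 0.083
```

```text
time: 8.78
ee_pos: [0.572, 0.0309, 0.0854]
eef_rot: [-2.22, -2.221, 0.001]
ft_force: [-1.4, 1.3, -0.1]
width: 0.0001
gripper_force: 0.7
[ 5.400e-02  3.630e-01 -3.260e-01  8.830e-01  1.000e-03  1.624e+00] [0.572  0.0309 0.0854]
turn [-0.001 -0.     0.001]
shift [ 0.0001 -0.002   0.0024]
```

Retreat the same way and look again.

```bash
python3 -m jog '[{"x":0.015,"y":0,"z":0,"ax":0,"ay":0,"az":0,"claw":-1},{"x":0.035,"y":0,"z":-0.02,"ax":0,"ay":0,"az":0,"claw":-1},{"x":0.04,"y":0,"z":-0.06,"ax":0,"ay":0,"az":0,"claw":-1},{"x":0.02,"y":0,"z":-0.095,"ax":0,"ay":0,"az":0,"claw":-1},{"x":-0.01,"y":0,"z":-0.12,"ax":0,"ay":0,"az":0,"claw":-1}]'
python3 -m jog '[{"x":-0.04,"y":0,"z":0,"ax":0,"ay":0,"az":0,"claw":-1},{"x":-0.08,"y":0,"z":0,"ax":0,"ay":0,"az":0,"claw":-1},{"x":-0.105,"y":0,"z":0,"ax":0,"ay":0,"az":0,"claw":-1},{"x":-0.105,"y":0,"z":0,"ax":0,"ay":0,"az":0,"claw":-1},{"x":-0.105,"y":0,"z":0,"ax":0,"ay":0,"az":0,"claw":-1}]'
python3 - <<'E'
from w import *
from lev import meas
c=wrist(); np.save("w5.npy",c,allow_pickle=True); meas(c)
hsv=cv2.cvtColor(c["color"],cv2.COLOR_BGR2HSV); b=cv2.inRange(hsv,(0,0,170),(180,50,255)); q=np.zeros_like(b); q[250:310,195:245]=b[250:310,195:245]
n,l,s,ct=cv2.connectedComponentsWithStats(q); i=1+s[1:,4].argmax(); print("button",s[i],ct[i],pt(c,*ct[i],.047),pt(c,*ct[i]))
E
python3 g.py 0.446 -0.225 0.08
```

```text
time: 9.2
ee_pos: [0.5738, 0.0225, 0.2088]
eef_rot: [2.215, 2.226, 0.003]
ft_force: [1.3, -0.6, -0.2]
width: 0.0004
gripper_force: 0.0
time: 9.62
ee_pos: [0.5726, -0.0858, 0.2056]
eef_rot: [-2.224, -2.219, 0.001]
ft_force: [0.4, 0.3, -0.1]
width: 0.0001
gripper_force: 0.0
[168  72  20  21 331]
[154  64  12  14 105]
ring ((0.5018563866615295, 0.050350770354270935), (0.10204698890447617, 0.1031108871102333), 71.64192962646484)
g [0.58178411 0.00788728 0.059     ] pin [0.56714932 0.01551189 0.099     ] r 0.07400618298961446 0.09050740191983982
deg green -27.98053067879902 pin -28.08340390954893 yellow line -30.769045 axis-yellow -28.563401595389525
button [205 277  22  18 319] [215.82445141 285.55799373] [ 0.44709967 -0.22408546  0.047     ] [ 0.44703675 -0.22419633  0.04684968]
[-0.147  0.285 -0.144  1.142  0.     1.425] [ 0.5725 -0.0847  0.2055]
turn [-0.001 -0.    -0.001]
shift [-0.1405 -0.1263  0.1256]
```

The lever is within 0.6° of the dot. The button is at (0.4465,-0.2245), agreeing in both views and at the right height. Now I'll go above it.

```bash
python3 -m jog '[{"x":-0.028,"y":-0.025,"z":0,"ax":0,"ay":0,"az":0,"claw":-1},{"x":-0.056,"y":-0.05,"z":0,"ax":0,"ay":0,"az":0,"claw":-1},{"x":-0.084,"y":-0.075,"z":0.02,"ax":0,"ay":0,"az":0,"claw":-1},{"x":-0.112,"y":-0.1,"z":0.04,"ax":0,"ay":0,"az":0,"claw":-1},{"x":-0.14,"y":-0.126,"z":0.06,"ax":0,"ay":0,"az":0,"claw":-1}]'
python3 -m jog '[{"x":0,"y":0,"z":0.02,"ax":0,"ay":0,"az":0,"claw":-1},{"x":0,"y":0,"z":0.04,"ax":0,"ay":0,"az":0,"claw":-1},{"x":0,"y":0,"z":0.065,"ax":0,"ay":0,"az":0,"claw":-1},{"x":0,"y":0,"z":0.065,"ax":0,"ay":0,"az":0,"claw":-1},{"x":0,"y":0,"z":0.065,"ax":0,"ay":0,"az":0,"claw":-1}]'
python3 g.py 0.4465 -0.2245 0.055
```

```text
time: 10.08
ee_pos: [0.4482, -0.2221, 0.1468]
eef_rot: [2.217, 2.225, -0.0]
ft_force: [0.8, -0.6, -0.4]
width: -0.0
gripper_force: 0.0
time: 10.5
ee_pos: [0.4475, -0.2207, 0.0814]
eef_rot: [-2.216, -2.221, 0.002]
ft_force: [0.1, -0.2, 1.2]
width: -0.0001
gripper_force: 0.0
[-0.458  0.245 -0.504  0.826 -0.     1.111] [ 0.4475 -0.2207  0.0814]
turn [-0.004 -0.002  0.002]
shift [-0.0038 -0.0009  0.0264]
```

```bash
python3 -m jog '[{"x":-0.004,"y":-0.001,"z":0.015,"ax":0,"ay":0,"az":0,"claw":-1},{"x":-0.004,"y":-0.001,"z":0.03,"ax":0,"ay":0,"az":0,"claw":-1},{"x":-0.004,"y":-0.001,"z":0.036,"ax":0,"ay":0,"az":0,"claw":-1},{"x":-0.004,"y":-0.001,"z":0.038,"ax":0,"ay":0,"az":0,"claw":-1},{"x":-0.004,"y":-0.001,"z":0.038,"ax":0,"ay":0,"az":0,"claw":-1}]'
python3 g.py 0.4465 -0.2245 0.041
```

```text
time: 10.92
ee_pos: [0.448, -0.2258, 0.045]
eef_rot: [-2.219, -2.223, -0.0]
ft_force: [-0.7, 1.5, 2.5]
width: -0.0001
gripper_force: 1.0
[-0.467  0.289 -0.542  0.74   0.     1.102] [ 0.448  -0.2258  0.045 ]
turn [-0.    -0.     0.002]
shift [ 0.0013 -0.0015  0.004 ]
```

```bash
python3 -m jog '[{"x":0,"y":0,"z":0.001,"ax":0,"ay":0,"az":0,"claw":-1},{"x":0,"y":0,"z":0.002,"ax":0,"ay":0,"az":0,"claw":-1},{"x":0,"y":0,"z":0.003,"ax":0,"ay":0,"az":0,"claw":-1},{"x":0,"y":0,"z":0.004,"ax":0,"ay":0,"az":0,"claw":-1},{"x":0,"y":0,"z":0.004,"ax":0,"ay":0,"az":0,"claw":-1}]'
python3 g.py 0.4465 -0.2245 0.041
```

```text
time: 11.33
ee_pos: [0.4481, -0.2261, 0.041]
eef_rot: [2.22, 2.222, 0.001]
ft_force: [0.1, 3.2, 8.6]
width: -0.0001
gripper_force: 3.8
[-4.680e-01  2.940e-01 -5.470e-01  7.300e-01  1.000e-03  1.102e+00] [ 0.4481 -0.2261  0.041 ]
turn [ 0.001 -0.001  0.001]
shift [ 0.0016 -0.0016 -0.    ]
```

z = 0.041 m at 8.6 N means the button is on its stop. I'll hold with a slight extra push, then release and lift clear.

```bash
python3 -m jog '[{"x":0,"y":0,"z":0.001,"ax":0,"ay":0,"az":0,"claw":-1},{"x":0,"y":0,"z":0.001,"ax":0,"ay":0,"az":0,"claw":-1}]'
python3 -m jog '[{"x":0,"y":0,"z":-0.015,"ax":0,"ay":0,"az":0,"claw":-1},{"x":0,"y":0,"z":-0.04,"ax":0,"ay":0,"az":0,"claw":-1},{"x":0,"y":0,"z":-0.08,"ax":0,"ay":0,"az":0,"claw":-1},{"x":0,"y":0,"z":-0.12,"ax":0,"ay":0,"az":0,"claw":-1},{"x":0,"y":0,"z":-0.16,"ax":0,"ay":0,"az":0,"claw":-1}]'
python3 -m jog '[{"x":-0.04,"y":0,"z":0,"ax":0,"ay":0,"az":0,"claw":-1},{"x":-0.08,"y":0,"z":0,"ax":0,"ay":0,"az":0,"claw":-1},{"x":-0.12,"y":0,"z":0,"ax":0,"ay":0,"az":0,"claw":-1},{"x":-0.12,"y":0,"z":0,"ax":0,"ay":0,"az":0,"claw":-1},{"x":-0.12,"y":0,"z":0,"ax":0,"ay":0,"az":0,"claw":-1}]'
python3 - <<'E'
from h import *
c=robot.camera("top"); np.save("top.npy",c,allow_pickle=True); b=c["color"][100:255,250:425]
cv2.imwrite("pics/p6.png",cv2.resize(b,None,fx=3.8,fy=3.8,interpolation=cv2.INTER_CUBIC))
E
python3 m.py
```

```text
time: 11.5
ee_pos: [0.4482, -0.2261, 0.0408]
eef_rot: [2.22, 2.222, 0.002]
ft_force: [-2.9, 3.7, 16.9]
width: 0.0003
gripper_force: 8.3
time: 11.92
ee_pos: [0.4467, -0.2263, 0.2006]
eef_rot: [-2.22, -2.221, 0.003]
ft_force: [1.1, -0.9, -0.7]
width: -0.0003
gripper_force: 0.0
time: 12.33
ee_pos: [0.447, -0.3482, 0.1986]
eef_rot: [-2.224, -2.218, 0.002]
ft_force: [0.7, 0.2, -0.5]
width: -0.0
gripper_force: 0.0
green [318 169   7   6  30] [321.3 171.5] [0.5811 0.0072 0.059 ] zmap [0.581 0.007 0.06 ]
blue [274 189   6   6  32] [276.5 191.5] [0.5183 0.1422 0.059 ] zmap [0.518 0.142 0.059]
red [317 174   3   3   7] [318. 175.] [0.5667 0.0165 0.1   ] zmap [0.567 0.017 0.099]
yellow [314 177   6   9  37] [316.1 180.7] [0.5524 0.0222 0.066 ] zmap [0.553 0.022 0.064]
ring [290 181  32  35 472] [305.5 198.1] [0.4995 0.0538 0.063 ] zmap [0.499 0.054 0.062]
button [393 213   8   8  50] [396.2 216.8] [ 0.4466 -0.2247  0.047 ] zmap [ 0.447 -0.225  0.043]
housing ((0.5004394054412842, 0.04970954358577728), (0.2138577103614807, 0.21370479464530945), 27.970664978027344)
pad face ((0.4599704444408417, -0.22991591691970825), (0.09196367859840393, 0.1320779174566269), 70.93569946289062)
obj [ 0.44395189 -0.0086338   0.105     ] [ 0.44394252 -0.00863981  0.10447596]
dropper [ 0.70105162 -0.05613261  0.085     ] [ 0.70372253 -0.05681751  0.07180798]
```

View pics/p6.png

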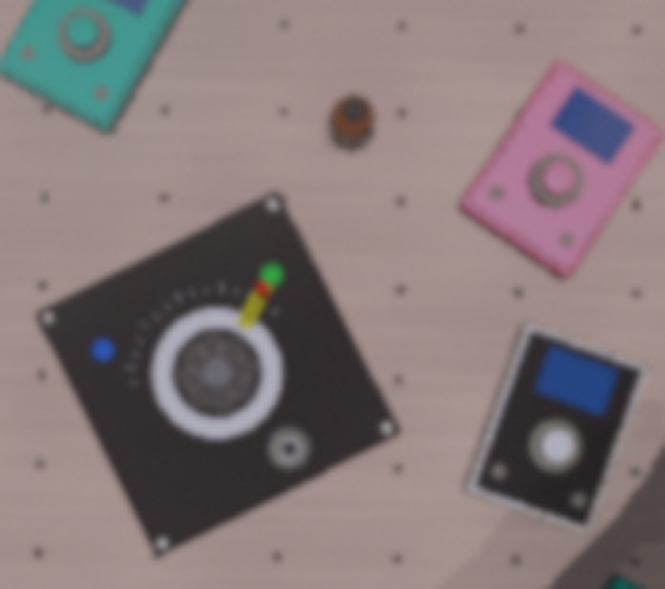

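The lever points at the green dot (272,273 in the crop). The button is up, nothing else has moved, and the arm is clear.

```bash
python3 -c "
from bench import robot
print(robot.hand_in())"
```

```text
the job is handed in; nothing more can be done
None
```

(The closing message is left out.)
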